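# Balance check weights back into their cases

### The job

The balance check is finished: take the stack of four check weights off the balance pan and put each one back into its own case, largest weight in the largest case down to smallest in the smallest, standing flat on the felt of its well. Keep the weights upright, lower them in rather than dropping them, and leave the glass beaker where it stands.

Things in the scene. Friction and masses are not known exactly. Their poses are not given: they have to be found in the camera images.
- w500_center (a point): centre (on the axis, half-way up) of the 500 g check weight, the largest of the four: an upright plain stainless steel (grey) disc 56 mm in diameter and 25.7 mm high, mass 500 g; bottom of the stack at the start. The four stand in one slightly untidy stack on the balance pan (each up to 3 mm off the one below, flat faces, no interlock). z axis up its axis; yaw means nothing.
- w200_center (a point): centre (on the axis, half-way up) of the 200 g check weight, the second largest of the four: an upright plain brass (yellow) disc 40 mm in diameter and 19 mm high, mass 200 g; second from the bottom at the start. The four stand in one slightly untidy stack on the balance pan (each up to 3 mm off the one below, flat faces, no interlock). z axis up its axis; yaw means nothing.
- w100_center (a point): centre (on the axis, half-way up) of the 100 g check weight, the second smallest of the four: an upright plain stainless steel (grey) disc 30 mm in diameter and 18 mm high, mass 100 g; third from the bottom at the start. The four stand in one slightly untidy stack on the balance pan (each up to 3 mm off the one below, flat faces, no interlock). z axis up its axis; yaw means nothing.
- w50_center (a point): centre (on the axis, half-way up) of the 50 g check weight, the smallest of the four: an upright plain brass (yellow) disc 22 mm in diameter and 15.7 mm high, mass 50 g; top of the stack at the start. The four stand in one slightly untidy stack on the balance pan (each up to 3 mm off the one below, flat faces, no interlock). z axis up its axis; yaw means nothing.
- case500_well (a point): centre of the floor of the round well in the 500 g case, the largest of the four cases: an open square wooden base 104 x 104 mm and 22 mm high, fixed on the table, with one blue-felted well 70 mm in diameter and 4 mm deep, so its floor is 18 mm above the table and its rim 22 mm. Nothing else stands above the rim. x and y axes along its sides, z up. The plain wooden blocks without a well at the far edge of the table are the lifted-off lids.
- case200_well (a point): centre of the floor of the round well in the 200 g case, the second largest of the four cases: an open square wooden base 84 x 84 mm and 22 mm high, fixed on the table, with one blue-felted well 54 mm in diameter and 4 mm deep, so its floor is 18 mm above the table and its rim 22 mm. Nothing else stands above the rim. x and y axes along its sides, z up. The plain wooden blocks without a well at the far edge of the table are the lifted-off lids.
- case100_well (a point): centre of the floor of the round well in the 100 g case, the second smallest of the four cases: an open square wooden base 70 x 70 mm and 22 mm high, fixed on the table, with one blue-felted well 44 mm in diameter and 4 mm deep, so its floor is 18 mm above the table and its rim 22 mm. Nothing else stands above the rim. x and y axes along its sides, z up. The plain wooden blocks without a well at the far edge of the table are the lifted-off lids.
- case50_well (a point): centre of the floor of the round well in the 50 g case, the smallest of the four cases: an open square wooden base 60 x 60 mm and 22 mm high, fixed on the table, with one blue-felted well 36 mm in diameter and 4 mm deep, so its floor is 18 mm above the table and its rim 22 mm. Nothing else stands above the rim. x and y axes along its sides, z up. The plain wooden blocks without a well at the far edge of the table are the lifted-off lids.
- balance_pan (a point): centre of the top face of the round steel pan (132 mm in diameter, 6 mm thick, top 60 mm above the table) of the white electronic balance, fixed on the table. The housing is 235 mm long in its x and 175 mm wide in its y, at most 53 mm high; its centre lies 40 mm from this point towards its -x, where the display and keys are. x, y axes along the housing, z up.
- beaker_center (a point): centre (half-way up its axis) of a loose empty glass beaker, 50 mm in diameter, 68 mm high, standing upright; a bystander. Not listed: a brush lying at the right (under 40 mm high), forceps lying at the right (15 mm), a white jar at the left (64 mm in diameter, 85 mm high), other clutter along the far edge and sides, under 180 mm high. All stand at least 10 mm clear of cases and balance.
There are look-alikes about, which are no part of the job. Leave any pink or red look-alike of the part that bears case100_well alone.

How it is judged:
By the outcome, as a careful person would: the job done as asked, in the order asked, and still so for the second after the job is handed in, with the robot touching nothing.
It also fails if it takes over 122 s, if anything falls off the work surface, if the arm or the gripper's body presses on something with over 40 N, if the wrist force passes 120 N, or if a joint passes its speed limit or range.

### The arm

A 7-joint arm with a two-finger parallel gripper is mounted at the origin on the work surface. World frame = base frame: x ahead of the robot, y to its left, z up, the work surface at z = 0. Lengths are in m, angles in rad, forces in N, time in s.
With the tool pointing down it reaches from about 0.4 to 0.85 m from the base axis. Payload 10.4 kg.
Tool frame: the origin (TCP) lies midway between the tips of the shut fingers; the grasp point (between the pads) lies 19 mm behind it (manip.pinch_z is the distance from the TCP to the grasp point, in m); y points along the fingers, x is the direction in which the jaws open and shut, and the axes are right-handed (so a half turn about y gives the same grasp; the last joint's range is limited). The gripper opens to 85 mm and grips with 20 to 120 N. Pads are 22 mm wide; open, the fingers measure 114 mm over their backs; the gripper's body (76 mm by 85 mm) begins 54 mm behind the grasp point. The pads swing forward as they close: fully open they stand 13 mm farther back than shut.
Start: joints at [1.25, 0.332, -0.065, 1.46, 0.022, 1.35, -0.088], TCP at [0.183, -0.598, 0.231] pointing down, gripper open.
Joint ranges: [-2.6, 2.6], [-0.5, 2.12], [-1.47, 1.34], [0.16, 2.42], [-1.27, 4.41], [0.06, 2.06], [-2.6, 2.6]. Speed limits (rad/s): [2.22, 2.22, 2.79, 2.79, 3.14, 3.14, 3.14].

### API

Orientations are given as a unit quaternion [x, y, z, w].
In Python, from workcell import manip gives the robot as it stands.
- The arm moves only by the shell command python3 -m pendant 'ROWS' [OPENING] [FORCE]. ROWS is a JSON object of lists of equal length, an entry for each row: "offset": the shift along the tool's x, y, z scaled (see below), a list of three; "turn": the turn, a rotation vector about the tool's x, y, z scaled (see below), a list of three. A call has 1 to 12 rows; each row is the pose to reach, as a shift and turn from the pose measured when the call began, along the tool's axes at that moment; what a row does not reach only later rows make up. The controller multiplies each number of a shift by 200 mm and each number of a turn by 45 degrees. A row lasts 1/8 s, in which the tool goes at most 62.5 mm and 10.7 degrees, less where a joint would pass 70% of its speed; a pose out of reach is approached as far as the arm can. A call with a number of a shift or a turn outside -1 to 1 is refused whole. A call with a gripper value outside its range is refused whole. OPENING is the opening in per cent of the stroke, from 0 (shut) to 100 (fully open), set as the call begins (- or left out, the last holds). The fingers move at their own pace and stop on an object; FORCE is the grip in N (left out, the last holds). Time passes only in rows, so rows that repeat a pose let the fingers close. It gives the time, the measured TCP pose, the force and the opening at its end, in the units of the state.
- manip.get_obs(): the state, without advancing time (a new reading comes with each control period).
- manip.camera(name): name is "side" or "top" or "wrist"; returns (picture, depth): 420x560x3 uint8, red, green, blue; 420x560 float32, m along the optical axis (not along the pixel's ray), 0 where there is no reading.
- manip.camera_model(name): a dict with "intrinsics" (3x3 intrinsics, pixels), "R" (3x3) and "t" (3): a world point X has camera coordinates R X + t; the wrist camera has in their place "tool_from_camera" (4x4, takes a point from camera to tool coordinates, whose origin is the TCP and whose axes are the tool frame's). Camera axes: x right, y down, z forward; pixel columns grow to the right and rows downward; lengths in m; the calibration is good to about 2 mm. A picture is of the moment at which its call begins: read the wrist's pose just before it. camera_model takes no time and is no camera call.
- manip.hand_in(): hands the job in, once; it reports no verdict.
The state is a dict: "clock": time; "joint_pos": joint angles; "joint_velocities": joint speeds; "tau": joint torques, N m; "position": TCP position; "ee_rot": TCP orientation; "ft_force": force on the tool from outside, world axes, zero at the start; "torque": the same for the moment, N m; "grip_width": opening from 0.0 (shut) to 1.0 (fully open).
Only numpy, scipy, OpenCV 4.12 (cv2) and the standard library are available. Lean on these libraries where they do the work, as an engineer would, in place of code of your own. Each camera call takes 0.05 s, during which the arm holds its last target. There are 200 camera calls.

## Working session

There is one attempt and no reset: what is moved stays moved. The work goes in short steps, Python scripts to look and compute and a shell command to move; the robot and the scene stay as the last step left them, time stands still between calls to the robot, and variables do not carry over. Pictures are saved under pics/ and viewed, about 12 in all and at most 16, crops included, and the job is handed in when it is done.

```bash
mkdir -p pics; ls; cat > h.py <<'E'
import numpy as np, cv2
from scipy.spatial.transform import Rotation as Ro
from workcell import manip
def snap(name,f=None):
    o=manip.get_obs(); im,d=manip.camera(name)
    np.savez(f'/tmp/{f or name}.npz',im=im,d=d,p=o['position'],q=o['ee_rot'])
    if f: cv2.imwrite(f'pics/{f}.png',im[:,:,::-1])
    return im,d,o
def cam(name,p=None,q=None):
    m=manip.camera_model(name);K=np.array(m['intrinsics'])
    if name=='wrist':
        T=np.array(m['tool_from_camera']);R=Ro.from_quat(q).as_matrix()
        return K,R@T[:3,:3],R@T[:3,3]+p   # world from cam
    R=np.array(m['R']);return K,R.T,-R.T@np.array(m['t'])
def plane(C,uv,z):
    K,R,t=C;uv=np.atleast_2d(uv).astype(float)
    r=(R@np.linalg.inv(K)@np.c_[uv,np.ones(len(uv))].T).T
    return t+r*((z-t[2])/r[:,2])[:,None]
def cloud(C,d):
    K,R,t=C;v,u=np.indices(d.shape)
    r=np.stack([u,v,np.ones_like(u)],-1)@np.linalg.inv(K).T*d[...,None]
    return r@R.T+t
def proj(C,X):
    K,R,t=C;c=(np.atleast_2d(X)-t)@R@K.T;return c[:,:2]/c[:,2:]
E
python3 - <<'E'
from h import *
for n in('top','side','wrist'): snap(n,n+'0')
for n in('top','side'):
    C=cam(n);print(n,C[2].round(3),C[1][:,2].round(3),C[0].round(0).tolist())
print(manip.camera_model('wrist')['tool_from_camera'])
o=manip.get_obs();print({k:np.round(v,3) for k,v in o.items()})
E
```

```text
pics
top [0.353 0.016 1.095] [ 0.071  0.01  -0.997] [[414.0, 0.0, 280.0], [0.0, 414.0, 213.0], [0.0, 0.0, 1.0]]
side [0.16  0.69  0.934] [ 0.234 -0.617 -0.751] [[438.0, 0.0, 278.0], [0.0, 438.0, 201.0], [0.0, 0.0, 1.0]]
[[ 9.99999814e-01  4.43674700e-04 -4.17914875e-04 -5.87891782e-04]
 [ 5.33301008e-04 -3.04928915e-01  9.52374964e-01 -1.42351248e-01]
 [ 2.95110347e-04 -9.52375010e-01 -3.04929095e-01  7.75870048e-02]
 [ 0.00000000e+00  0.00000000e+00  0.00000000e+00  1.00000000e+00]]
{'clock': np.float64(0.15), 'joint_pos': array([ 1.25 ,  0.333, -0.065,  1.461,  0.022,  1.35 , -0.089]), 'joint_velocities': array([ 0.   , -0.001,  0.   , -0.002, -0.001, -0.   , -0.001]), 'tau': array([ 1.0000e-03, -6.2583e+01,  4.9000e-02, -3.9185e+01,  1.6000e-02,
        7.0000e-03, -0.0000e+00]), 'position': array([ 0.183, -0.597,  0.231]), 'ee_rot': array([-0.568,  0.421, -0.42 ,  0.569]), 'ft_force': array([-0.141, -0.117, -0.123]), 'torque': array([-0.003,  0.007, -0.035]), 'grip_width': np.float64(1.004)}
```

View pics/top0.png

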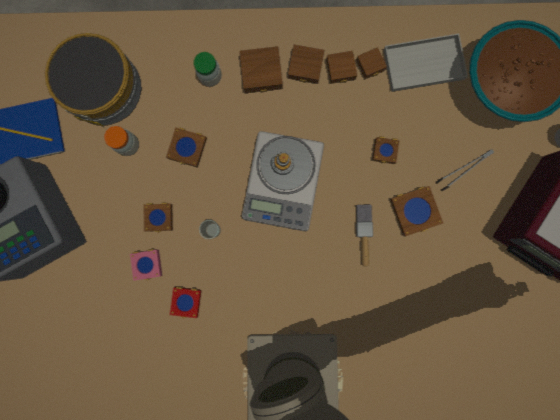

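View pics/side0.png

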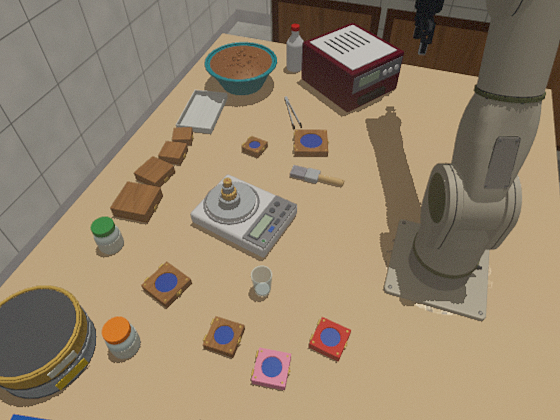

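The top view shows the brown cases at about (416,210), (186,147), (157,217) and (386,150). The pan and stack are at (285,162), the beaker at (210,229), and the pink and red look-alikes at (145,264) and (185,302). The side view shows the same layout. Next I triangulate the felts and measure the cases.

```bash
cat > m.py <<'E'
from h import *
from scipy.optimize import least_squares
def blobs(n):
    im=np.load(f'/tmp/{n}0.npz')['im'];h=cv2.cvtColor(im,cv2.COLOR_RGB2HSV)
    m=cv2.inRange(h,(108,120,60),(128,255,255))
    k,l,s,c=cv2.connectedComponentsWithStats(m)
    return [(c[i],s[i,4]) for i in range(1,k) if 60<s[i,4]<1500]
T,S=cam('top'),cam('side');bt,bs=blobs('top'),blobs('side')
D=np.load('/tmp/top0.npz')['d'];P=cloud(T,D)
for c,a in bt:
    x=plane(T,c,.02)[0]; e=proj(S,x)[0]
    j=min(bs,key=lambda b:np.hypot(*(b[0]-e)))
    if np.hypot(*(j[0]-e))>15: continue
    f=lambda X:np.r_[(proj(T,X)[0]-c),(proj(S,X)[0]-j[0])]
    r=least_squares(f,x)
    dia=2*np.sqrt(a/np.pi)*(T[2][2]-.02)/T[0][0,0]
    im=np.load('/tmp/top0.npz')['im'];u,v=c.astype(int)
    print(c.round(0),'tri',r.x.round(4),'res px',r.fun.round(1),'plane.018',plane(T,c,.018)[0,:2].round(4),'felt dia',dia.round(4),'depthz',P[v,u,2].round(3))
# stack area heights
W=P[130:190,255:315];z=W[...,2]
print('stack top z',np.percentile(z,99.7).round(3), W[z>.12].mean(0).round(3) if (z>.12).any() else None, (z>.12).sum())
m=(abs(z-.06)<.004);print('pan', W[m].mean(0).round(3),m.sum(), W[m].min(0).round(3),W[m].max(0).round(3))
E
python3 m.py
```

```text
[186. 147.] tri [0.6094 0.2725 0.0234] res px [ 0.  0. -0. -0.] plane.018 [0.6107 0.2738] felt dia 0.0488 depthz 0.019
[417. 210.] tri [ 0.431  -0.3283  0.0244] res px [ 0.1  0.2 -0.2 -0. ] plane.018 [ 0.432  -0.3302] felt dia 0.0662 depthz 0.015
[157. 217.] tri [0.4245 0.3469 0.0234] res px [ 0.  0. -0. -0.] plane.018 [0.4249 0.3485] felt dia 0.0401 depthz 0.019
[145. 265.] tri [0.3015 0.3775 0.0224] res px [ 0.   0.1 -0.1 -0. ] plane.018 [0.3017 0.3791] felt dia 0.0394 depthz 0.017
[185. 302.] tri [0.2036 0.2743 0.0203] res px [ 0.   0.1 -0.1 -0. ] plane.018 [0.2035 0.2749] felt dia 0.0408 depthz 0.02
stack top z 1.095 [0.525 0.017 0.258] 130
pan [0.551 0.009 0.059] 1573 [ 0.488 -0.054  0.056] [0.616 0.075 0.064]
```

```bash
python3 -m pendant '{"offset":[[-0.73,-0.2,1],[-0.73,-0.2,1],[-0.73,-0.2,1],[-0.73,-0.2,1],[-0.73,-0.2,1],[-0.73,-0.2,1],[-0.73,-0.2,1]],"turn":[[0,0.15,0],[0,0.38,0],[0,0.38,0],[0,0.38,0],[0,0.38,0],[0,0.38,0],[0,0.38,0]]}' 60
cat > st.py <<'E'
from h import *
o=manip.get_obs();R=Ro.from_quat(o['ee_rot']).as_matrix()
print('t',round(float(o['clock']),2),'p',np.round(o['position'],4),'w',round(float(o['grip_width']),3),'f',np.round(o['ft_force'],1),'\nR',R.round(3).tolist(),'q',np.round(o['joint_pos'],2))
E
python3 st.py
```

```text
clock: 1.02
position: [0.3305, -0.4001, 0.2703]
ee_rot: [-0.499, 0.501, -0.5, 0.499]
ft_force: [0.1, 0.0, 0.0]
grip_width: 0.6
t 1.02 p [ 0.3305 -0.4001  0.2703] w 0.6 f [0.1 0.  0. ] 
R [[-0.003, -0.001, 1.0], [-1.0, 0.001, -0.003], [-0.001, -1.0, -0.001]] q [ 0.97  0.09 -0.19  1.67  0.02  1.39 -0.8 ]
```

```bash
python3 -c "
from h import *
snap('wrist','w500a')"
python3 -m pendant '{"offset":[[-1,0,0.5],[-1,0,0.5],[-1,0,0.5],[-1,0,0.5],[-1,0,0.5]],"turn":[[0,0,0],[0,0,0],[0,0,0],[0,0,0],[0,0,0]]}' 
python3 -c "
from h import *
snap('wrist','w50a')"
python3 -m pendant '{"offset":[[-1,0,0.5],[-1,0,0.5],[-1,0,0.5],[-1,0,0.5],[-1,0,0.5],[-1,0,0.5]],"turn":[[0,0,0],[0,0,0],[0,0,0],[0,0,0],[0,0,0],[0,0,0]]}' 
python3 - <<'E'
from h import *
im,d,o=snap('wrist','ws1')
a=np.hstack([cv2.resize(cv2.imread(f'pics/{n}.png'),(400,300)) for n in('w500a','w50a')])
cv2.imwrite('pics/m1.png',np.vstack([a,np.hstack([cv2.resize(cv2.imread('pics/ws1.png'),(400,300)),a[:,:400]*0])]))
print(o['position'],cam('wrist',o['position'],o['ee_rot'])[0])
E
```

```text
clock: 1.7
position: [0.4321, -0.1985, 0.2705]
ee_rot: [-0.5, 0.501, -0.499, 0.5]
ft_force: [-0.1, 0.3, -0.6]
grip_width: 0.598
clock: 2.5
position: [0.5315, -0.0031, 0.2702]
ee_rot: [-0.499, 0.502, -0.501, 0.498]
ft_force: [-0.5, 0.2, 0.2]
grip_width: 0.6
[ 0.53154135 -0.00305934  0.27019367] [[370.03037443   0.         279.18668403]
 [  0.         370.03037443 206.32325699]
 [  0.           0.           1.        ]]
```

View pics/m1.png

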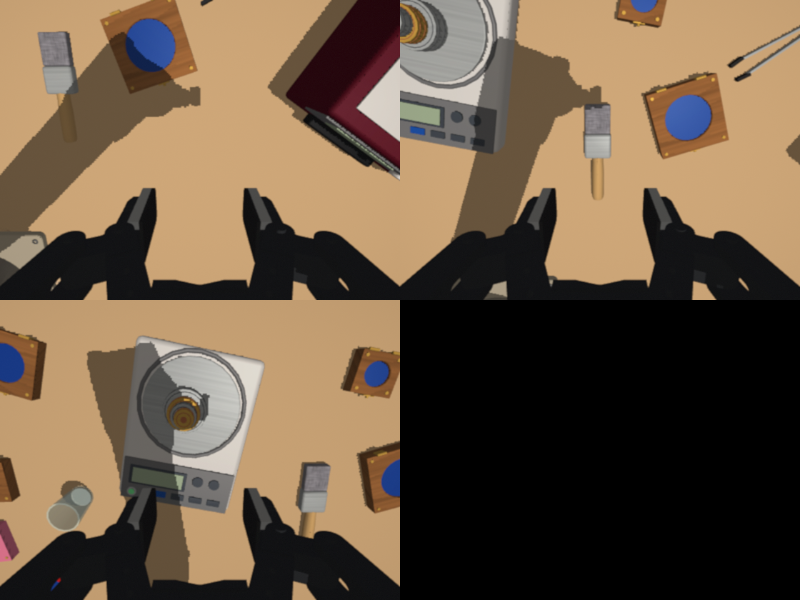

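The wrist tiles show the 500 case in both upper tiles. The lower tile shows the stack at about (183,410) in the montage, with the 50 case felt at (377,373). Now the numbers.

```bash
cat > f.py <<'E'
from h import *
from scipy.optimize import least_squares
def ld(f):
    z=np.load(f'/tmp/{f}.npz');return z['im'],z['d'],cam('wrist',z['p'],z['q'])
def felts(f,z=.018):
    im,d,C=ld(f);h=cv2.cvtColor(im,cv2.COLOR_RGB2HSV)
    m=cv2.inRange(h,(105,110,25),(130,255,255));m=cv2.morphologyEx(m,cv2.MORPH_CLOSE,np.ones((5,5)))
    P=cloud(C,d)
    for c in cv2.findContours(m,cv2.RETR_EXTERNAL,cv2.CHAIN_APPROX_NONE)[0]:
        if cv2.contourArea(c)<250: continue
        x,y,w,hh=cv2.boundingRect(c)
        if x<2 or y<2 or x+w>557 : continue
        e=cv2.fitEllipse(cv2.convexHull(c)); X=plane(C,c[:,0],z)[:,:2].astype(np.float32)
        (cx,cy),r=cv2.minEnclosingCircle(X)
        print(f,np.round(e[0],1),'ell->',plane(C,e[0],z)[0,:2].round(4),'circ',round(cx,4),round(cy,4),'dia',round(2*r,4),'depthz',P[int(e[0][1]),int(e[0][0]),2].round(4))
R=dict(w50=.011,w100=.015,w200=.020,w500=.028);Z=dict(w50=.1384,w100=.1227,w200=.1047,w500=.0857)
def stack(f,names,dz=0,near=(.545,.01)):
    im,d,C=ld(f);P=cloud(C,d)
    for n in names:
        z=Z[n]+dz;m=(abs(P[...,2]-z)<.004)&(np.hypot(P[...,0]-near[0],P[...,1]-near[1])<.05)
        m=m.astype(np.uint8); k,l,s,c=cv2.connectedComponentsWithStats(m)
        if k<2: print(n,'none');continue
        i=1+s[1:,4].argmax();cs=cv2.findContours((l==i).astype(np.uint8),cv2.RETR_EXTERNAL,cv2.CHAIN_APPROX_NONE)[0]
        c=max(cs,key=len)[:,0];X=plane(C,c,z)[:,:2]
        g=lambda p:np.hypot(X[:,0]-p[0],X[:,1]-p[1])-R[n]
        r=least_squares(g,X.mean(0),loss='soft_l1',f_scale=.0007)
        g3=lambda p:np.hypot(X[:,0]-p[0],X[:,1]-p[1])-p[2]
        r3=least_squares(g3,[*X.mean(0),R[n]],loss='soft_l1',f_scale=.0007)
        print(f,n,'fixR',r.x.round(4),'rms',np.sqrt((r.fun**2).mean()).round(4),'freeR',r3.x.round(4),'z med',np.median(P[l==i][:,2]).round(4))
if __name__=='__main__':
    for f in('w500a','w50a','ws1'): felts(f)
    stack('ws1',['w50','w100','w200','w500'])
E
python3 f.py
```

```text
w500a [210.1  63.1] ell-> [ 0.4313 -0.3305] circ 0.4303 -0.3304 dia 0.069 depthz 0.0168
w50a [403.1 164.3] ell-> [ 0.4307 -0.3312] circ 0.4298 -0.3311 dia 0.0688 depthz 0.0163
ws1 [526.9 103.1] ell-> [ 0.5922 -0.2566] circ 0.5921 -0.2562 dia 0.0348 depthz 0.0181
ws1 w50 fixR [0.5521 0.0141] rms 0.0005 freeR [0.5521 0.0141 0.0106] z med 0.1381
ws1 w100 fixR [0.5512 0.0157] rms 0.0021 freeR [0.5512 0.0156 0.0139] z med 0.1223
ws1 w200 fixR [0.5505 0.0167] rms 0.0007 freeR [0.5505 0.0167 0.0194] z med 0.1043
ws1 w500 fixR [0.5511 0.0163] rms 0.0008 freeR [0.5511 0.0163 0.0272] z med 0.0853
```

```bash
python3 -m pendant '{"offset":[[-0.085,0.2,0.102],[-0.085,0.4,0.102],[-0.085,0.55,0.102],[-0.085,0.62,0.102],[-0.085,0.67,0.102],[-0.085,0.705,0.102],[-0.085,0.705,0.102],[-0.085,0.705,0.102],[-0.085,0.705,0.102]],"turn":[[0,0,0],[0,0,0],[0,0,0],[0,0,0],[0,0,0],[0,0,0],[0,0,0],[0,0,0],[0,0,0]]}' 50; python3 st.py
```

```text
clock: 3.68
position: [0.552, 0.0139, 0.1298]
ee_rot: [-0.499, 0.502, -0.501, 0.498]
ft_force: [-0.4, 0.8, 0.1]
grip_width: 0.501
t 3.67 p [0.552  0.0139 0.1298] w 0.501 f [-0.4  0.8  0.1] 
R [[-0.006, -0.001, 1.0], [-1.0, 0.001, -0.006], [-0.001, -1.0, -0.001]] q [ 0.42  0.32 -0.61  1.75  0.2   1.13 -1.83]
```

```bash
python3 -m pendant '{"offset":[[0,0,0],[0,0,0],[0,0,0],[0,0,0],[0,0,0],[0,0,0],[0,0,0],[0,0,0]],"turn":[[0,0,0],[0,0,0],[0,0,0],[0,0,0],[0,0,0],[0,0,0],[0,0,0],[0,0,0]]}' 0 25; python3 -c "
from h import *
im,d,o=snap('wrist','g50');cv2.imwrite('pics/g50c.png',im[180:400,150:420,::-1])"
```

```text
clock: 4.68
position: [0.5522, 0.0139, 0.1302]
ee_rot: [-0.498, 0.502, -0.501, 0.499]
ft_force: [-1.1, -0.2, 5.1]
grip_width: 0.234
```

View pics/g50c.png

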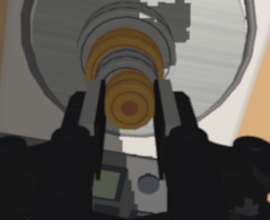

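Grip confirmed: the brass 50 g disc sits between the pads, at (130,105) in the crop. Lifting and carrying it.

```bash
python3 -m pendant '{"offset":[[0,-0.1,0],[0,-0.25,0],[0.1,-0.4,0.03],[0.25,-0.4,0.1],[0.42,-0.4,0.15],[0.6,-0.4,0.2],[0.78,-0.4,0.2],[0.92,-0.4,0.2],[1,-0.4,0.2],[1,-0.4,0.2]],"turn":[[0,0,0],[0,0,0],[0,0,0],[0,0,0],[0,0,0],[0,0,0],[0,0,0],[0,0,0],[0,0,0],[0,0,0]]}';  python3 -c "
from h import *
im,d,o=snap('wrist','c50');import f;f.felts('c50')"; python3 st.py
```

```text
clock: 5.98
position: [0.5909, -0.1871, 0.2096]
ee_rot: [-0.498, 0.502, -0.501, 0.498]
ft_force: [0.0, 0.6, -1.3]
grip_width: 0.238
c50 [418.8 321.9] ell-> [ 0.4324 -0.3322] circ 0.4309 -0.3318 dia 0.0675 depthz 0.0176
c50 [354.8 174. ] ell-> [ 0.592 -0.256] circ 0.5917 -0.256 dia 0.0349 depthz 0.0182
t 6.03 p [ 0.5911 -0.1856  0.2098] w 0.236 f [0.4 0.8 0.4] 
R [[-0.005, -0.001, 1.0], [-1.0, 0.002, -0.005], [-0.002, -1.0, -0.001]] q [ 0.63  0.38 -0.51  1.48  0.19  1.33 -1.47]
```

```bash
python3 -m pendant '{"offset":[[0.15,0.05,0],[0.3,0.2,0.005],[0.352,0.42,0.005],[0.352,0.6,0.005],[0.352,0.72,0.005],[0.352,0.8,0.005],[0.352,0.86,0.005],[0.352,0.89,0.005],[0.352,0.905,0.005],[0.352,0.91,0.005],[0.352,0.91,0.005],[0.352,0.91,0.005]],"turn":[[0,0,0],[0,0,0],[0,0,0],[0,0,0],[0,0,0],[0,0,0],[0,0,0],[0,0,0],[0,0,0],[0,0,0],[0,0,0],[0,0,0]]}'; python3 st.py
```

```text
clock: 7.52
position: [0.5918, -0.2558, 0.0281]
ee_rot: [-0.498, 0.502, -0.501, 0.499]
ft_force: [0.2, 0.0, -1.1]
grip_width: 0.235
t 7.53 p [ 0.5918 -0.2558  0.0281] w 0.235 f [ 0.2  0.  -1.1] 
R [[-0.005, -0.0, 1.0], [-1.0, 0.001, -0.005], [-0.001, -1.0, -0.0]] q [ 0.67  0.59 -0.44  1.58  0.28  1.03 -1.43]
```

```bash
python3 -m pendant '{"offset":[[0,0.005,0],[0,0.01,0],[0,0.01,0],[0,0.01,0]],"turn":[[0,0,0],[0,0,0],[0,0,0],[0,0,0]]}'; python3 -m pendant '{"offset":[[0,0.003,0],[0,0.005,0],[0,0.005,0],[0,0.005,0]],"turn":[[0,0,0],[0,0,0],[0,0,0],[0,0,0]]}'
```

```text
clock: 8.02
position: [0.5918, -0.2558, 0.026]
ee_rot: [-0.498, 0.502, -0.501, 0.499]
ft_force: [-0.3, -0.6, -0.5]
grip_width: 0.235
clock: 8.52
position: [0.5919, -0.2558, 0.0256]
ee_rot: [-0.498, 0.502, -0.501, 0.499]
ft_force: [-2.9, 1.1, 5.6]
grip_width: 0.238
```

Touched down at the predicted height (5.6 N). Releasing and rising.

```bash
python3 -m pendant '{"offset":[[0,0,0],[0,0,0],[0,0,0],[0,0,0],[0,0,0],[0,-0.1,0],[0,-0.3,0],[0,-0.6,0],[-0.1,-0.85,-0.02],[-0.4,-0.85,-0.05],[-0.7,-0.85,-0.1],[-0.7,-0.85,-0.1]],"turn":[[0,0,0],[0,0,0],[0,0,0],[0,0,0],[0,0,0],[0,0,0],[0,0,0],[0,0,0],[0,0,0],[0,0,0],[0,0,0],[0,0,0]]}' 55;python3 -c "
from h import *
im,d,o=snap('wrist','r50');import f;f.felts('r50');f.Z.update(w50=.0337);f.stack('r50',['w50'],near=(.592,-.256))"; python3 st.py
```

```text
clock: 10.02
position: [0.5729, -0.1097, 0.1981]
ee_rot: [-0.5, 0.499, -0.499, 0.502]
ft_force: [0.1, -1.1, 0.1]
grip_width: 0.548
r50 [499.6 317.7] ell-> [ 0.4304 -0.3318] circ 0.4299 -0.3318 dia 0.0683 depthz 0.0177
r50 [447.7 158.6] ell-> [ 0.5921 -0.2566] circ 0.5918 -0.2567 dia 0.0349 depthz 0.0335
r50 w50 fixR [ 0.5919 -0.2542] rms 0.0005 freeR [ 0.5919 -0.2542  0.0108] z med 0.0332
t 10.07 p [ 0.573  -0.1134  0.1977] w 0.554 f [ 0.1 -1.1 -0.1] 
R [[-0.001, 0.002, 1.0], [-1.0, 0.0, -0.001], [-0.0, -1.0, 0.002]] q [ 0.57  0.31 -0.55  1.6   0.17  1.28 -1.58]
```

View pics/r50.png

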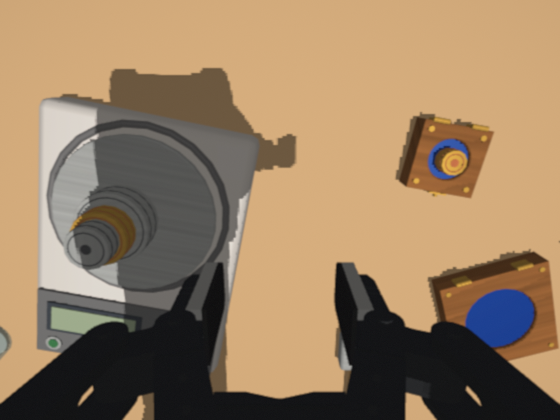

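The 50 g weight stands in its well, at (453,163) in the picture, about 2 mm off centre with its top at 0.033. Next is the 100 g. I re-measure it and move above it.

```bash
python3 -m pendant '{"offset":[[-0.2,0,0],[-0.4,0,0],[-0.55,0,-0.05],[-0.6,0,-0.1],[-0.6,0,-0.1],[-0.6,0,-0.1]],"turn":[[0,0,0],[0,0,0],[0,0,0],[0,0,0],[0,0,0],[0,0,0]]}';python3 -c "
from h import *
im,d,o=snap('wrist','s100');import f;f.stack('s100',['w100','w200','w500'])"; python3 st.py
```

```text
clock: 10.82
position: [0.5535, 0.0044, 0.1978]
ee_rot: [0.499, -0.5, 0.502, -0.5]
ft_force: [0.0, 0.5, 0.3]
grip_width: 0.553
s100 w100 fixR [0.552  0.0157] rms 0.0005 freeR [0.552  0.0157 0.0146] z med 0.1223
s100 w200 fixR [0.5498 0.0166] rms 0.0027 freeR [0.5505 0.0167 0.0188] z med 0.1043
s100 w500 fixR [0.5506 0.0164] rms 0.0047 freeR [0.5513 0.0164 0.0267] z med 0.0854
t 10.88 p [0.5535 0.0046 0.1977] w 0.55 f [ 0.1 -0.2  0.5] 
R [[-0.004, 0.002, 1.0], [-1.0, -0.0, -0.004], [0.0, -1.0, 0.002]] q [ 0.44  0.25 -0.62  1.67  0.15  1.26 -1.78]
```

```bash
python3 -m pendant '{"offset":[[-0.055,0.1,-0.008],[-0.055,0.25,-0.008],[-0.055,0.35,-0.008],[-0.055,0.4,-0.008],[-0.055,0.43,-0.008],[-0.055,0.43,-0.008],[-0.055,0.43,-0.008]],"turn":[[0,0,0],[0,0,0],[0,0,0],[0,0,0],[0,0,0],[0,0,0],[0,0,0]]}'; python3 -m pendant '{"offset":[[0,0,0],[0,0,0],[0,0,0],[0,0,0],[0,0,0],[0,0,0]],"turn":[[0,0,0],[0,0,0],[0,0,0],[0,0,0],[0,0,0],[0,0,0]]}' 0 30; python3 st.py
```

```text
clock: 11.75
position: [0.5525, 0.0156, 0.1124]
ee_rot: [0.498, -0.5, 0.502, -0.5]
ft_force: [0.4, 0.4, 0.3]
grip_width: 0.553
clock: 12.5
position: [0.553, 0.0156, 0.1131]
ee_rot: [0.498, -0.5, 0.502, -0.5]
ft_force: [-1.3, -0.1, 6.2]
grip_width: 0.332
t 12.5 p [0.553  0.0156 0.1131] w 0.332 f [-1.3 -0.1  6.2] 
R [[-0.004, 0.004, 1.0], [-1.0, -0.0, -0.004], [0.0, -1.0, 0.004]] q [ 0.41  0.33 -0.61  1.77  0.21  1.1  -1.85]
```

```bash
python3 -m pendant '{"offset":[[0,-0.1,0],[0,-0.25,0],[-0.1,-0.4,-0.03],[-0.25,-0.45,-0.1],[-0.42,-0.45,-0.15],[-0.6,-0.45,-0.2],[-0.78,-0.45,-0.25],[-0.9,-0.45,-0.3],[-0.9,-0.45,-0.3],[-0.9,-0.45,-0.3]],"turn":[[0,0,0],[0,0,0],[0,-0.1,0],[0,-0.25,0],[0,-0.4,0],[0,-0.55,0],[0,-0.7,0],[0,-0.8,0],[0,-0.8,0],[0,-0.8,0]]}';  cat > go.py <<'E'
import sys
from h import *
o=manip.get_obs();R=Ro.from_quat(o['ee_rot']).as_matrix();x=np.array([float(a) for a in sys.argv[1:4]])
print('p',np.round(o['position'],4),'rows',(R.T@(x-o['position'])/.2).round(4),'fz',round(float(o['ft_force'][2]),1),'w',o['grip_width'].round(3),'q7',o['joint_pos'][6].round(2),'tilt',R[2].round(3),'t',o['clock'])
E
python3 -c "
from h import *
im,d,o=snap('wrist','c100');import f;f.felts('c100')"; python3 go.py 0.4247 0.348 0.19; python3 go.py 0.4247 0.348 0.029
```

```text
clock: 13.75
position: [0.4936, 0.1948, 0.2026]
ee_rot: [-0.629, 0.321, -0.324, 0.629]
ft_force: [0.6, -0.7, -0.1]
grip_width: 0.329
c100 [ 57.2 354.5] ell-> [0.2011 0.2748] circ 0.2007 0.2747 dia 0.042 depthz 0.0162
c100 [ 91.3 142.8] ell-> [0.4235 0.3479] circ 0.4233 0.3473 dia 0.0433 depthz 0.0177Traceback (most recent call last):
  File "go.py", line 4, in <module>
    print('p',np.round(o['position'],4),'rows',(R.T@(x-o['position'])/.2).round(4),'fz',round(float(o['ft_force'][2]),1),'w',o['grip_width'].round(3),'q7',o['joint_pos'][6].round(2),'tilt',R[2].round(3),'t',o['clock'])
                                                                                                                             ^^^^^^^^^^^^^^^^^^^^^
AttributeError: 'float' object has no attribute 'round'
Traceback (most recent call last):
  File "go.py", line 4, in <module>
    print('p',np.round(o['position'],4),'rows',(R.T@(x-o['position'])/.2).round(4),'fz',round(float(o['ft_force'][2]),1),'w',o['grip_width'].round(3),'q7',o['joint_pos'][6].round(2),'tilt',R[2].round(3),'t',o['clock'])
                                                                                                                             ^^^^^^^^^^^^^^^^^^^^^
AttributeError: 'float' object has no attribute 'round'
```

```bash
sed -i "s/o\['grip_width'\].round(3)/round(float(o['grip_width']),3)/;s/o\['joint_pos'\]\[6\].round(2)/np.round(o['joint_pos'],2)/" go.py
python3 go.py 0.4237 0.3478 0.19; python3 go.py 0.4237 0.3478 0.029
```

```text
p [0.4937 0.1945 0.2026] rows [-0.827   0.0609  0.1618] fz -0.6 w 0.327 q7 [ 0.27  0.23 -0.82  1.72  0.18  1.27 -1.55] tilt [ 0.003 -1.     0.003] t 13.8
p [0.4937 0.1945 0.2026] rows [-0.8296  0.8659  0.1597] fz -0.6 w 0.327 q7 [ 0.27  0.23 -0.82  1.72  0.18  1.27 -1.55] tilt [ 0.003 -1.     0.003] t 13.8
```

```bash
python3 -m pendant '{"offset":[[-0.12,0,0.02],[-0.3,0,0.06],[-0.5,0,0.1],[-0.68,0.05,0.14],[-0.8,0.2,0.16],[-0.83,0.4,0.16],[-0.83,0.58,0.16],[-0.83,0.72,0.16],[-0.83,0.8,0.16],[-0.83,0.85,0.16],[-0.83,0.865,0.16],[-0.83,0.865,0.16]],"turn":[[0,0,0],[0,0,0],[0,0,0],[0,0,0],[0,0,0],[0,0,0],[0,0,0],[0,0,0],[0,0,0],[0,0,0],[0,0,0],[0,0,0]]}'; python3 go.py 0.4237 0.3478 0.0264
```

```text
clock: 15.3
position: [0.4241, 0.3481, 0.0298]
ee_rot: [-0.628, 0.322, -0.325, 0.63]
ft_force: [0.4, 0.1, -1.5]
grip_width: 0.328
p [0.4241 0.3481 0.0298] rows [ 0.0001  0.0169 -0.0028] fz -1.5 w 0.328 q7 [-0.1   0.5  -0.81  1.84  0.43  0.98 -2.04] tilt [ 0.003 -1.     0.004] t 15.3
```

```bash
python3 -m pendant '{"offset":[[0,0.005,0],[0,0.01,0],[0,0.013,0],[0,0.013,0]],"turn":[[0,0,0],[0,0,0],[0,0,0],[0,0,0]]}'; python3 -m pendant '{"offset":[[0,0.003,0],[0,0.005,0],[0,0.005,0],[0,0.005,0]],"turn":[[0,0,0],[0,0,0],[0,0,0],[0,0,0]]}'
```

```text
clock: 15.8
position: [0.4241, 0.3481, 0.0272]
ee_rot: [-0.628, 0.321, -0.325, 0.63]
ft_force: [-0.2, 0.1, -1.5]
grip_width: 0.329
clock: 16.3
position: [0.4242, 0.3482, 0.0265]
ee_rot: [-0.628, 0.321, -0.325, 0.63]
ft_force: [-1.3, -1.7, 6.2]
grip_width: 0.331
```

```bash
python3 -m pendant '{"offset":[[0,0,0],[0,0,0],[0,0,0],[0,0,0],[0,0,0],[0,-0.1,0],[0,-0.3,0],[0,-0.6,0],[0.15,-0.85,-0.02],[0.45,-0.85,-0.1],[0.75,-0.85,-0.15],[0.9,-0.85,-0.15]],"turn":[[0,0,0],[0,0,0],[0,0,0],[0,0,0],[0,0,0],[0,0,0],[0,0,0],[0,0,0],[0,0,0],[0,0,0],[0,0,0],[0,0,0]]}' 65;python3 -c "
from h import *
im,d,o=snap('wrist','r100');import f;f.felts('r100');f.Z.update(w100=.036);f.stack('r100',['w100'],near=(.4237,.348));f.stack('r100',['w200','w500'])"; python3 go.py .5503 .0166 .20
```

```text
clock: 17.8
position: [0.5052, 0.1809, 0.1985]
ee_rot: [-0.628, 0.322, -0.327, 0.629]
ft_force: [0.4, -0.0, -0.6]
grip_width: 0.656
r100 [ 34.1 356.4] ell-> [0.203  0.2802] circ 0.2015 0.2752 dia 0.0398 depthz 0.018
r100 [ 68.8 146.4] ell-> [0.424  0.3472] circ 0.4235 0.3471 dia 0.043 depthz 0.0357
r100 w100 fixR [0.4239 0.3469] rms 0.0005 freeR [0.4239 0.3469 0.0148] z med 0.0356
r100 w200 fixR [0.5503 0.0189] rms 0.0005 freeR [0.5503 0.0189 0.02  ] z med 0.1042
r100 w500 fixR [0.551  0.0179] rms 0.0059 freeR [0.5511 0.0187 0.027 ] z med 0.0852
p [0.5071 0.1782 0.1982] rows [ 0.7845 -0.0052 -0.2897] fz -0.5 w 0.65 q7 [ 0.3   0.25 -0.83  1.71  0.2   1.26 -1.53] tilt [ 0.006 -1.     0.004] t 17.85
```

View pics/r100.png

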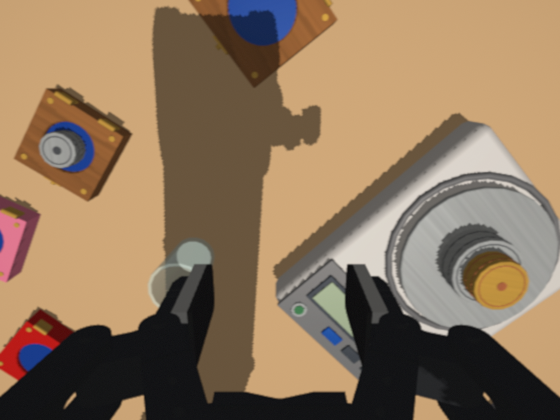

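The 100 g stands in the brown case at (63,150) in the picture. Its well is clear of the red and pink look-alikes, and the beaker is undisturbed. Next is the 200 g.

```bash
python3 -m pendant '{"offset":[[0.25,0,-0.09],[0.5,0,-0.18],[0.7,0,-0.26],[0.785,0,-0.29],[0.785,0,-0.29],[0.785,0,-0.29],[0.785,0,-0.29]],"turn":[[0,0,0],[0,0,0],[0,0,0],[0,0,0],[0,0,0],[0,0,0],[0,0,0]]}';python3 -c "
from h import *
im,d,o=snap('wrist','s200');import f;f.stack('s200',['w200','w500'])"; python3 go.py .5503 .0167 .0913
```

```text
clock: 18.73
position: [0.5501, 0.0185, 0.1992]
ee_rot: [-0.628, 0.322, -0.327, 0.629]
ft_force: [-0.3, 0.4, 0.0]
grip_width: 0.645
s200 w200 fixR [0.5508 0.0173] rms 0.0006 freeR [0.5508 0.0173 0.0195] z med 0.1043
s200 w500 fixR [0.551  0.0166] rms 0.0045 freeR [0.5512 0.0167 0.0267] z med 0.0854
p [0.5501 0.0181 0.1991] rows [ 0.003   0.5389 -0.0054] fz -0.4 w 0.653 q7 [ 0.51  0.26 -0.73  1.68  0.19  1.26 -1.21] tilt [ 0.006 -1.     0.004] t 18.775
```

```bash
python3 -m pendant '{"offset":[[0.002,0.12,-0.004],[0.002,0.28,-0.004],[0.002,0.41,-0.004],[0.002,0.49,-0.004],[0.002,0.53,-0.004],[0.002,0.54,-0.004],[0.002,0.54,-0.004],[0.002,0.54,-0.004]],"turn":[[0,0,0],[0,0,0],[0,0,0],[0,0,0],[0,0,0],[0,0,0],[0,0,0],[0,0,0]]}'; python3 -m pendant '{"offset":[[0,0,0],[0,0,0],[0,0,0],[0,0,0],[0,0,0],[0,0,0]],"turn":[[0,0,0],[0,0,0],[0,0,0],[0,0,0],[0,0,0],[0,0,0]]}' 0 40; python3 go.py .6 .2 .2
```

```text
clock: 19.77
position: [0.5509, 0.0171, 0.0918]
ee_rot: [-0.628, 0.322, -0.328, 0.629]
ft_force: [-0.2, -0.3, 0.9]
grip_width: 0.648
clock: 20.52
position: [0.5513, 0.017, 0.0925]
ee_rot: [-0.628, 0.321, -0.328, 0.629]
ft_force: [-1.2, -0.6, 6.0]
grip_width: 0.449
p [0.5513 0.017  0.0925] rows [-0.6013 -0.5379  0.7312] fz 6.0 w 0.449 q7 [ 0.48  0.37 -0.7   1.79  0.28  1.06 -1.28] tilt [ 0.007 -1.     0.006] t 20.525
```

```bash
python3 -m pendant '{"offset":[[0,-0.1,0],[0,-0.25,0],[-0.05,-0.4,0.06],[-0.15,-0.45,0.18],[-0.26,-0.45,0.32],[-0.38,-0.45,0.46],[-0.5,-0.45,0.6],[-0.6,-0.45,0.73],[-0.6,-0.45,0.73],[-0.6,-0.45,0.73]],"turn":[[0,0,0],[0,0,0],[0,0,0],[0,0,0],[0,0,0],[0,0,0],[0,0,0],[0,0,0],[0,0,0],[0,0,0]]}';  python3 -c "
from h import *
im,d,o=snap('wrist','c200');import f;f.felts('c200')"; python3 go.py .6095 .273 .028
```

```text
clock: 21.78
position: [0.6001, 0.199, 0.1829]
ee_rot: [-0.628, 0.321, -0.328, 0.629]
ft_force: [0.5, -1.1, -1.6]
grip_width: 0.444
c200 [ 29.9 247.9] ell-> [0.4234 0.3476] circ 0.4226 0.3476 dia 0.043 depthz 0.0357
c200 [211.6 124.1] ell-> [0.6099 0.2728] circ 0.6093 0.2724 dia 0.0529 depthz 0.0169
p [0.6003 0.1984 0.1828] rows [-0.2841  0.7734  0.2488] fz -2.7 w 0.447 q7 [ 0.16  0.48 -0.75  1.48  0.34  1.31 -1.57] tilt [ 0.008 -1.     0.006] t 21.825
```

```bash
python3 -m pendant '{"offset":[[-0.1,0.05,0.09],[-0.2,0.15,0.18],[-0.28,0.3,0.25],[-0.284,0.48,0.249],[-0.284,0.6,0.249],[-0.284,0.7,0.249],[-0.284,0.75,0.249],[-0.284,0.773,0.249],[-0.284,0.775,0.249],[-0.284,0.775,0.249]],"turn":[[0,0,0],[0,0,0],[0,0,0],[0,0,0],[0,0,0],[0,0,0],[0,0,0],[0,0,0],[0,0,0],[0,0,0]]}'; python3 -m pendant '{"offset":[[0,0.005,0],[0,0.01,0],[0,0.013,0],[0,0.013,0]],"turn":[[0,0,0],[0,0,0],[0,0,0],[0,0,0]]}'
```

```text
clock: 23.08
position: [0.61, 0.2733, 0.0285]
ee_rot: [-0.627, 0.321, -0.329, 0.629]
ft_force: [0.4, -1.0, -2.2]
grip_width: 0.446
clock: 23.58
position: [0.6099, 0.2732, 0.0258]
ee_rot: [-0.627, 0.321, -0.329, 0.629]
ft_force: [0.1, -0.3, -2.6]
grip_width: 0.448
```

```bash
python3 -m pendant '{"offset":[[0,0.003,0],[0,0.006,0],[0,0.007,0],[0,0.007,0]],"turn":[[0,0,0],[0,0,0],[0,0,0],[0,0,0]]}'
```

```text
clock: 24.08
position: [0.61, 0.2733, 0.0249]
ee_rot: [-0.627, 0.321, -0.329, 0.629]
ft_force: [-2.3, -1.8, 5.9]
grip_width: 0.443
```

```bash
python3 -m pendant '{"offset":[[0,0,0],[0,0,0],[0,0,0],[0,0,0],[0,0,0],[0,-0.1,0],[0,-0.3,0],[0,-0.6,0],[0.15,-0.85,-0.15],[0.3,-0.85,-0.35],[0.45,-0.85,-0.5],[0.45,-0.85,-0.5]],"turn":[[0,0,0],[0,0,0],[0,0,0],[0,0,0],[0,0,0],[0,0,0],[0,0,0],[0,0,0],[0,0,0],[0,0,0],[0,0,0],[0,0,0]]}' 85; python3 go.py .551 .0167 .20
```

```text
clock: 25.58
position: [0.579, 0.1384, 0.1965]
ee_rot: [-0.627, 0.322, -0.331, 0.627]
ft_force: [0.9, 0.6, -0.1]
grip_width: 0.849
p [0.579  0.1384 0.1965] rows [ 0.4184 -0.0158 -0.4634] fz -0.1 w 0.849 q7 [ 0.3   0.38 -0.77  1.57  0.28  1.3  -1.47] tilt [ 0.011 -1.     0.007] t 25.575
```

```bash
python3 -m pendant '{"offset":[[0.15,0,-0.15],[0.28,0,-0.3],[0.38,-0.01,-0.43],[0.418,-0.015,-0.463],[0.418,-0.015,-0.463],[0.418,-0.015,-0.463],[0.418,-0.015,-0.463]],"turn":[[-0.009,0,0.014],[-0.009,0,0.014],[-0.009,0,0.014],[-0.009,0,0.014],[-0.009,0,0.014],[-0.009,0,0.014],[-0.009,0,0.014]]}';python3 -c "
from h import *
im,d,o=snap('wrist','s500');import f;f.stack('s500',['w500']);f.Z.update(w200=.037);f.stack('s500',['w200'],near=(.61,.273))"; python3 go.py .551 .0167 .065
```

```text
clock: 26.45
position: [0.5511, 0.0183, 0.1999]
ee_rot: [-0.627, 0.326, -0.326, 0.628]
ft_force: [0.1, -0.7, 0.8]
grip_width: 0.846
s500 w500 fixR [0.5514 0.0168] rms 0.0007 freeR [0.5514 0.0168 0.0274] z med 0.0853
w200 none
p [0.5511 0.018  0.1998] rows [ 0.0049  0.674  -0.0041] fz 0.2 w 0.853 q7 [ 0.53  0.27 -0.75  1.67  0.19  1.27 -1.22] tilt [-0. -1.  0.] t 26.5
```

View pics/s500.png

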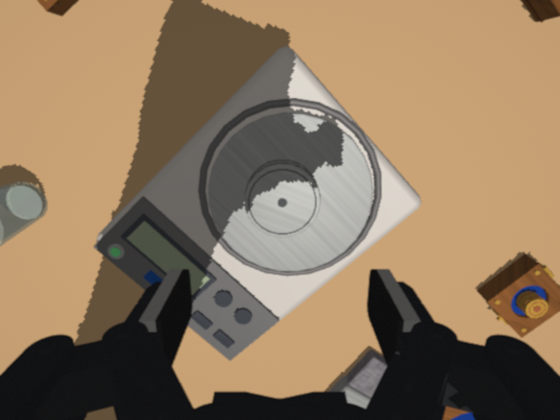

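The 500 g stands alone on the pan at (283,202). Grasping it.

```bash
python3 -m pendant '{"offset":[[0.005,0.15,-0.003],[0.005,0.33,-0.003],[0.005,0.48,-0.003],[0.005,0.58,-0.003],[0.005,0.65,-0.003],[0.005,0.68,-0.003],[0.005,0.68,-0.003],[0.005,0.68,-0.003]],"turn":[[0,0,0],[0,0,0],[0,0,0],[0,0,0],[0,0,0],[0,0,0],[0,0,0],[0,0,0]]}'; python3 -m pendant '{"offset":[[0,0,0],[0,0,0],[0,0,0],[0,0,0],[0,0,0],[0,0,0],[0,0,0]],"turn":[[0,0,0],[0,0,0],[0,0,0],[0,0,0],[0,0,0],[0,0,0],[0,0,0]]}' 0 70; python3 go.py .5 -.15 .16
```

```text
clock: 27.5
position: [0.5517, 0.0169, 0.0646]
ee_rot: [-0.627, 0.326, -0.327, 0.628]
ft_force: [0.3, 0.9, 0.7]
grip_width: 0.852
clock: 28.38
position: [0.5524, 0.0167, 0.0658]
ee_rot: [-0.627, 0.325, -0.327, 0.628]
ft_force: [-3.1, -1.3, 6.7]
grip_width: 0.628
p [0.5524 0.0167 0.0658] rows [ 0.5331 -0.4712 -0.6922] fz 6.7 w 0.628 q7 [ 0.47  0.42 -0.7   1.81  0.31  1.03 -1.31] tilt [ 0.002 -1.     0.002] t 28.375
```

```bash
python3 -m pendant '{"offset":[[0,-0.08,0],[0,-0.2,0],[0.04,-0.33,-0.05],[0.12,-0.42,-0.15],[0.22,-0.47,-0.28],[0.33,-0.47,-0.42],[0.44,-0.47,-0.56],[0.51,-0.47,-0.66],[0.53,-0.47,-0.69],[0.53,-0.47,-0.69],[0.53,-0.47,-0.69]],"turn":[[0,0,0],[0,0,0],[0,0,0],[0,0,0],[0,0,0],[0,0,0],[0,0,0],[0,0,0],[0,0,0],[0,0,0],[0,0,0]]}';  python3 -c "
from h import *
im,d,o=snap('wrist','c500');import f;f.felts('c500')"; python3 go.py .431 -.331 .10;python3 go.py .431 -.331 .027
```

```text
clock: 29.75
position: [0.5004, -0.1479, 0.16]
ee_rot: [-0.627, 0.325, -0.327, 0.628]
ft_force: [0.5, 0.1, -4.2]
grip_width: 0.631
c500 [459.7 175.2] ell-> [ 0.5922 -0.2561] circ 0.5921 -0.2564 dia 0.0351 depthz 0.0323
p [ 0.5004 -0.1479  0.1599] rows [ 0.5481  0.2986 -0.8112] fz -5.2 w 0.629 q7 [ 0.8   0.22 -0.66  1.8   0.15  1.17 -0.87] tilt [ 0.002 -1.     0.002] t 29.8
p [ 0.5004 -0.1479  0.1599] rows [ 0.5474  0.6636 -0.8121] fz -5.2 w 0.629 q7 [ 0.8   0.22 -0.66  1.8   0.15  1.17 -0.87] tilt [ 0.002 -1.     0.002] t 29.8
```

```bash
python3 -m pendant '{"offset":[[0.06,0,-0.1],[0.15,0.03,-0.24],[0.26,0.06,-0.4],[0.37,0.1,-0.56],[0.47,0.15,-0.7],[0.535,0.25,-0.79],[0.547,0.4,-0.811],[0.547,0.52,-0.811],[0.547,0.6,-0.811],[0.547,0.64,-0.811],[0.547,0.66,-0.811],[0.547,0.66,-0.811]],"turn":[[0,0,0],[0,0,0],[0,0,0],[0,0,0],[0,0,0],[0,0,0],[0,0,0],[0,0,0],[0,0,0],[0,0,0],[0,0,0],[0,0,0]]}'; python3 go.py .431 -.331 .0248
```

```text
clock: 31.3
position: [0.4315, -0.3309, 0.0281]
ee_rot: [-0.627, 0.324, -0.327, 0.628]
ft_force: [0.9, -0.2, -4.7]
grip_width: 0.627
p [ 0.4315 -0.3309  0.0281] rows [-0.0009  0.0163 -0.0024] fz -4.7 w 0.627 q7 [ 1.    0.41 -0.5   1.86  0.24  0.92 -0.57] tilt [ 0.002 -1.     0.003] t 31.3
```

```bash
python3 -m pendant '{"offset":[[0,0.005,0],[0,0.01,0],[0,0.015,0],[0,0.016,0],[0,0.016,0]],"turn":[[0,0,0],[0,0,0],[0,0,0],[0,0,0],[0,0,0]]}';python3 -m pendant '{"offset":[[0,0.003,0],[0,0.006,0],[0,0.007,0],[0,0.007,0]],"turn":[[0,0,0],[0,0,0],[0,0,0],[0,0,0]]}'
```

```text
clock: 31.92
position: [0.4315, -0.3309, 0.0249]
ee_rot: [-0.627, 0.324, -0.327, 0.628]
ft_force: [-0.3, -0.4, -5.0]
grip_width: 0.628
clock: 32.42
position: [0.4315, -0.3309, 0.0238]
ee_rot: [-0.627, 0.324, -0.327, 0.628]
ft_force: [-3.4, 2.1, 4.3]
grip_width: 0.628
```

```bash
python3 -m pendant '{"offset":[[0,0,0],[0,0,0],[0,0,0],[0,0,0],[0,0,0],[0,-0.1,0],[0,-0.3,0],[0,-0.6,0],[0,-0.9,0],[-0.2,-0.95,0.1],[-0.4,-0.95,0.2],[-0.4,-0.95,0.2]],"turn":[[0,0,0],[0,0,0],[0,0,0],[0,0,0],[0,0,0],[0,0,0],[0,0,0],[0,0,0],[0,0,0],[0,0,0],[0,0,0],[0,0,0]]}' 100; python3 -m pendant '{"offset":[[0,0,0],[0,0,0],[0,0,0]],"turn":[[0,0,0],[0,0,0],[0,0,0]]}'
python3 - <<'E'
from h import *
import f
snap('wrist','fin');f.Z.update(w500=.0437,w50=.0337);f.felts('fin');f.stack('fin',['w500'],near=(.431,-.331));f.stack('fin',['w50'],near=(.592,-.256))
for n in('top','side'): snap(n,n+'1')
a,b=[cv2.imread(f'pics/{n}1.png') for n in('top','side')]
cv2.imwrite('pics/m2.png',np.hstack([cv2.resize(a[120:320,120:460],(400,236)),cv2.resize(b[100:400,120:400],(400,429))[:236*1]]) if 0 else np.vstack([cv2.resize(a[120:320,120:460],(510,300)),cv2.resize(b[90:390,120:420],(300,300)).copy() if 0 else cv2.resize(b[110:380,120:580],(510,300))]))
T=cam('top');P=cloud(T,np.load('/tmp/top1.npz')['d'])
z=P[...,2]
for x,y,r,h in((.592,-.256,.009,.0337),(.424,.347,.013,.036),(.61,.273,.018,.037),(.431,-.331,.026,.0437)):
    m=np.hypot(P[...,0]-x,P[...,1]-y)<r
    print('top z',h,np.median(z[m]).round(4))
E
```

```text
clock: 33.92
position: [0.418, -0.2392, 0.2157]
ee_rot: [0.628, -0.322, 0.326, -0.628]
ft_force: [0.5, -1.2, -0.6]
grip_width: 1.0
clock: 34.3
position: [0.4179, -0.2398, 0.2157]
ee_rot: [-0.628, 0.323, -0.326, 0.628]
ft_force: [-0.4, -0.1, -1.1]
grip_width: 1.003
fin [362.4 217.3] ell-> [ 0.4309 -0.3302] circ 0.4302 -0.331 dia 0.069 depthz 0.0428
fin w500 fixR [ 0.4306 -0.3301] rms 0.0007 freeR [ 0.4306 -0.3301  0.0274] z med 0.0433
fin w50 fixR [ 0.5905 -0.2549] rms 0.0004 freeR [ 0.5905 -0.2549  0.0108] z med 0.0335
top z 0.0337 0.032
top z 0.036 0.0346
top z 0.037 0.036
top z 0.0437 nan
  return _methods._mean(a, axis=axis, dtype=dtype,
  ret = ret.dtype.type(ret / rcount)
```

View pics/m2.png

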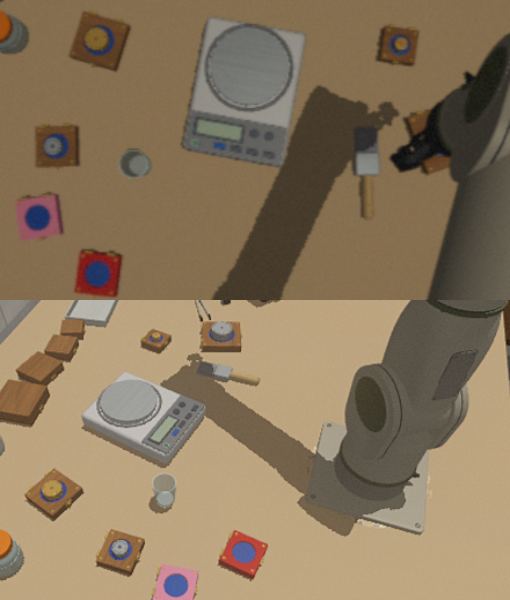

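View pics/fin.png

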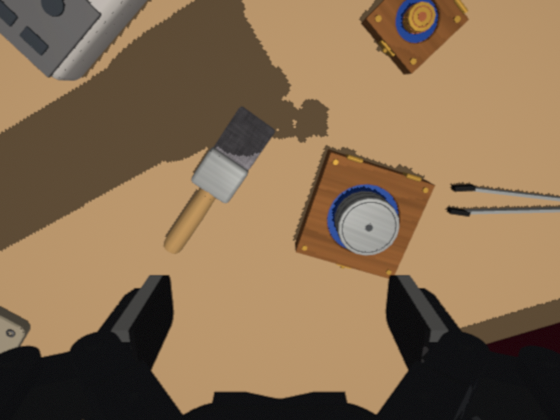

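The final pictures show all four weights in their wells. In the last wrist picture the 500 g is at (368,225) and the 50 g at (423,16). The pan is empty, and the beaker and look-alikes are where they were. The robot touches nothing, so I hand in.

```bash
python3 -c "
from workcell import manip
print(manip.hand_in())"
```

```text
the job is handed in; nothing more can be done
None
```

All four check weights are off the balance pan and back in their own cases: 500 g, 200 g, 100 g and 50 g. I took them from the top of the stack down. Each was lowered until the wrist force showed it touching the felt, then released. The job was handed in at about 34 s of the 122 s allowed.

**Final checks:**
- **Position:** the wrist camera put the 500 g, 100 g and 50 g each within about 2 mm of its well's centre. The 200 g was not measured again that way. The top and side views show it in its well.
- **Height:** the tops of the 500 g, 100 g and 50 g were within about 0.5 mm of flat on the felt by wrist depth. The top camera read all but the 500 g about 1–2 mm low, including the 200 g at 36 mm instead of 37 mm. That is about the stated calibration accuracy.
- **Surroundings:** the pan is empty, and the beaker and the pink and red look-alikes look unmoved in the last pictures.

**Failed or disagreeing readings:**
- The top-camera height check for the 500 g gave no reading because the arm blocked the view, so its height rests on the wrist camera alone.
- Triangulating the well floors from the top and side cameras gave about 23 mm for three of the case wells (the 50 g was not picked up), against 18 mm in the text. Wrist depth gave 16–18 mm, and the touchdown heights agreed with 18 mm.

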